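# Set the camera post to its length mark and lock it, keeping hold of the column

### The arm

A 7-joint arm with a two-finger parallel gripper is mounted at the origin on the work surface; the furniture and walls round the work are solid. World frame = base frame: x ahead of the robot, y to its left, z up, the work surface at z = 0. Lengths are in m, angles in rad, forces in N, time in s.
With the tool pointing down it reaches from about 0.4 to 0.85 m from the base axis. Payload 10.4 kg.
Tool frame: the origin (TCP) lies midway between the tips of the shut fingers; the grasp point (between the pads) lies 19 mm behind it; z points along the fingers, y is the line along which they close (so a half turn about z gives the same grasp; the last joint's range is limited). The gripper opens to 87 mm and grips with 3 to 60 N. Pads are 19 mm wide; open, the fingers measure 117 mm over their backs; the gripper's body (75 mm by 190 mm) begins 51 mm behind the grasp point.
Start: joints at [-1.16, 0.332, -0.065, 1.46, 0.022, 1.35, -0.088], TCP at [0.263, 0.567, 0.223] pointing down, gripper open.
Joint ranges: [-2.6, 2.6], [-0.5, 2.12], [-1.47, 1.34], [0.16, 2.42], [-1.27, 4.41], [0.06, 2.06], [-2.6, 2.6]. Speed limits (rad/s): [2.22, 2.22, 2.79, 2.79, 3.14, 3.14, 3.14].

### API

Orientations are given as a unit quaternion [x, y, z, w].
In Python, from bench import r gives the robot as it stands.
- The arm moves only by the tool apply_moves, never from a script. Its argument "steps" is a list of rows, each a list of 7 numbers: the turn, a rotation vector about the tool's x, y, z in rad, then the shift along the tool's x, y, z in mm, then the opening, from -1 (shut) to 1 (fully open). In form: [[ax, ay, az, x, y, z, claw], ...]. A call has 1 to 20 rows; each row is the pose to reach, as a shift and turn from the pose commanded when the call began, along the tool's axes at that moment; what a row does not reach only later rows make up. A row lasts 1/12 s, in which the tool goes at most 41.7 mm and 7.16 degrees, less where a joint would pass 70% of its speed; a pose out of reach is approached as far as the arm can. A call with a gripper value outside its range is refused whole. The fingers move at their own pace and stop on an object; "force" is the grip in N (left out, the last holds). Time passes only in rows, so rows that repeat a pose let the fingers close. It gives the time, the measured TCP pose, the force, the opening and the grip force at its end, in the units of the state.
- r.read_state(): the state, without advancing time (a new reading comes with each control period).
- r.camera(name): name is "side" or "top"; returns a dict with "pixels" (384x512x3 uint8, red, green, blue), "z_map" (384x512 float32, m along the optical axis (not along the pixel's ray), 0 where there is no reading), "fovy" (degrees; the focal length in pixels is half the picture's height over the tangent of half this angle, whatever the lens; pixels are square), "cx", "cy" (the principal point, pixels), "position" and "orientation" of the camera in the world. Camera axes: x right, y down, z forward; pixel columns grow to the right and rows downward; lengths in m; the calibration is good to about 2 mm. A picture is of the moment at which its call begins.
- r.close_job(): hands the job in; it is judged then, once.
The state is a dict: "time": time; "joint_positions": joint angles; "joint_vel": joint speeds; "joint_torque": joint torques, N m; "ee_pos": TCP position; "eef_rot": TCP orientation; "ft_force": force on the tool from outside, world axes, zero at the start; "torque": the same for the moment, N m; "width": finger opening in m; "grip_force": force on a finger pad.
Only numpy, scipy, OpenCV 4.12 (cv2) and the standard library are available. Lean on these libraries where they do the work, as an engineer would, in place of code of your own. Each camera call takes 0.05 s, during which the arm holds its last target. There are 200 camera calls.

### The job

The bench post that carries the parcel camera is locked too short. Swing its cam lever fully open, take hold of the sliding column, draw it up until the lower edge of the wide ring mark is level with the collar's rim, and with the column still held there turn the cam lever fully closed. Finish while still holding the column (the camera head goes on next), and leave the things around the post where they are.

Things in the scene. Friction and masses are not known exactly. Their poses are not given: they have to be found in the camera images.
- post: bench post bolted to the table, fixed: 110 mm square flange 8 mm thick, upright tube 32 mm across, grey collar 42 mm across with its rim 160 mm above the table. Origin: centre of the flange's underside, on the post's axis; z up. On its +x side a clamp housing reaches 40 mm from the axis; a disc 71 mm across with two short stop pins for the lever lies 17 to 21 mm below the rim.
- collar_rim (a point): centre of the collar's upper rim, on the post's upright axis, 160 mm above the table; the column comes up out of it. Axes as the post's.
- column_top (a point): top face of the sliding column, on its axis: a smooth steel tube 22 mm across (an 8 mm stud stands 10 mm above it), 0.3 to 0.5 kg. Right down, this face is 34 mm above the rim. Once the lever is open and nothing holds it, the column drops right down. Being round it also spins freely, so it turns with a hand that grips it. Grip it from above across its diameter.
- length_mark (a point): on the column's axis at the lower edge of the length mark, a dark ring 4 mm high round the column (the other lines, every 10 mm, are 1 mm thin), 64 mm below its top face; hidden in the collar at the start. The column is at its mark when this point is level with collar_rim.
- column_lift (a joint): how far the column is drawn out, m: 0 right down, 0.030 at the length mark, 0.055 fully out.
- lever (a joint): angle of the cam lever, rad: 0 fully closed (column clamped), 0.8 fully open, each against a stop pin. It turns about the post's upright axis: counter-clockwise seen from above to open, clockwise to close. It stays where it is left: about 0.12 N m of friction, a little more near closed.
- paddle (a point): centre of the lever's upright black thumb paddle, 8 mm thick, 47 mm high (4 to 51 mm above the rim), reaching from 15.5 to 32.5 mm from the post's axis, 4 mm clear of the column. Its x axis points out from the post's axis, y the way it moves in opening. Push it sideways to open; a hand gripping the column has its fingers beside it even at the mark: turned about the column, they sweep it shut.
- parcel_flat: bystander: flat cardboard parcel 90 x 122 x 32 mm; origin at the centre of its underside
- parcel_block: bystander: cardboard parcel 75 x 112 x 47 mm; origin at the centre of its underside
- parcel_little: bystander: small cardboard parcel 55 x 76 x 30 mm; origin at the centre of its underside

How it is judged:
By the outcome, as a careful person would: the job done as asked, in the order asked, and still so for the second after the job is handed in, while the arm keeps its last pose, push and grip.
It also fails if it takes over 50 s, if anything falls off the work surface, if the arm or the gripper's body presses on something with over 40 N, if the wrist force passes 120 N, or if a joint passes its speed limit or range.

## Working session

There is one attempt and no reset: what is moved stays moved. The work goes in short steps, Python scripts to look and compute and a tool call to move; the robot and the scene stay as the last step left them, time stands still between calls to the robot, and variables do not carry over. Pictures are saved under pics/ and viewed, at most 10 in all, crops included, and the job is handed in when it is done.

Besides the shell and the picture viewer there is one more tool, called after "Request:" as name(argument=value, ...), one argument or row to a line, values as JSON. apply_moves: Moves the arm, as the interface text tells. Its arguments: {"type":"object","properties":{"steps":{"type":"array","items":{"type":"array","items":{"type":"number"}}},"force":{"type":"number"}},"required":["steps"]}

```bash
mkdir -p pics; cat > h.py <<'E'
import numpy as np, cv2
from scipy.spatial.transform import Rotation as R
from bench import r
def cam(n):
    c=r.camera(n); c['f']=192/np.tan(np.radians(c['fovy'])/2); c['R']=R.from_quat(c['orientation']).as_matrix(); return c
def cloud(c):
    v,u=np.mgrid[:384,:512]; z=c['z_map']
    p=np.stack([(u-c['cx'])/c['f']*z,(v-c['cy'])/c['f']*z,z],-1)
    return p@c['R'].T+np.array(c['position'])
def ray(c,u,v,h):
    d=c['R']@np.array([(u-c['cx'])/c['f'],(v-c['cy'])/c['f'],1]); p=np.array(c['position']); return p+d*(h-p[2])/d[2]
def proj(c,P):
    q=c['R'].T@(np.array(P)-c['position']); return q[:2]/q[2]*c['f']+[c['cx'],c['cy']]
def save(c,n): cv2.imwrite(f'pics/{n}.png',c['pixels'][:,:,::-1])
E
python3 - <<'E'
from h import *
s=r.read_state(); print(s)
for n in('side','top'):
    c=cam(n); save(c,n+'0'); print(n,c['f'],c['cx'],c['cy'],c['position'],c['R'].round(3).tolist())
    P=cloud(c); m=(c['z_map']>0)&(P[...,2]>.15)&(P[...,2]<.3)
    np.save(n+'P.npy',P)
E
```

```text
{'time': 0.0, 'joint_positions': array([-1.15961529,  0.33288901, -0.06474217,  1.4609629 ,  0.02160061,
        1.349883  , -0.08851109]), 'joint_vel': array([ 2.24327801e-03, -8.52761648e-05, -2.13541914e-03,  3.58806701e-04,
       -8.17534558e-04, -1.52948061e-04, -2.58831656e-04]), 'joint_torque': array([-3.97748345e-04, -6.23258328e+01,  2.45315186e-02, -3.89899850e+01,
       -6.13351353e-02,  3.97376704e-02,  1.51847739e-04]), 'ee_pos': array([0.26250761, 0.56676498, 0.22173304]), 'eef_rot': array([ 2.15169392e-01,  9.76576474e-01, -7.11583071e-04, -1.29238183e-04]), 'ft_force': array([0.83276957, 0.19383761, 0.64698859]), 'torque': array([ 0.01311924, -0.01511285,  0.03836001]), 'grip_force': 0.0, 'width': 0.08690929708939735}
side 447.6088729410159 260.4268227120368 204.36303348195224 [ 0.23490055 -0.71406079  1.07821765] [[0.928, -0.293, 0.231], [-0.373, -0.726, 0.578], [-0.001, -0.622, -0.783]]
top 378.503269955564 256.53304501923037 192.67577610945438 [ 2.80188735e-01 -1.75573814e-04  1.10814263e+00] [[-0.053, -0.972, 0.231], [-0.999, 0.05, -0.017], [0.005, -0.231, -0.973]]
```

View pics/side0.png

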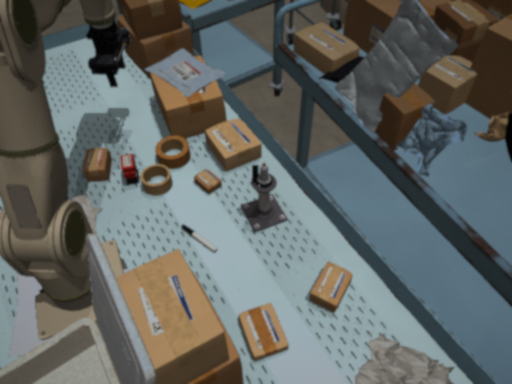

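View pics/top0.png

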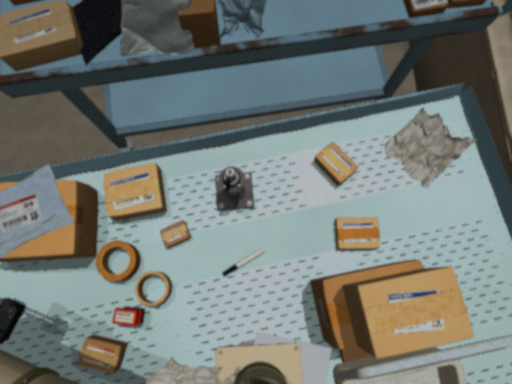

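The post is at about (264,195) in side and (233,185) in top; the black paddle is to the left of the column in the side view, at (255,173). Next I measure it and view both crops.

```bash
python3 - <<'E'
from h import *
a=cv2.imread('pics/side0.png')[150:235,220:310]; b=cv2.imread('pics/top0.png')[150:235,190:280]
k=lambda i:cv2.resize(i,None,fx=4.4,fy=4.4,interpolation=cv2.INTER_CUBIC)
cv2.imwrite('pics/crop0.png',np.hstack([k(a),k(b)]))
for n,(u0,v0) in (('side',(264,190)),('top',(233,185))):
    P=np.load(n+'P.npy')[v0-40:v0+40,u0-40:u0+40].reshape(-1,3)
    for lo,hi in((.005,.012),(.135,.147),(.15,.165),(.18,.2),(.2,.25)):
        q=P[(P[:,2]>lo)&(P[:,2]<hi)]
        if len(q): print(n,lo,len(q),q.min(0).round(4),q.max(0).round(4),np.median(q,0).round(4))
E
```

```text
side 0.005 751 [ 0.4424 -0.0097  0.005 ] [0.7039 0.2925 0.012 ] [0.5492 0.0468 0.0081]
side 0.135 160 [0.5134 0.01   0.137 ] [0.5843 0.0691 0.1468] [0.5459 0.0282 0.1427]
side 0.15 155 [0.5173 0.0223 0.1501] [0.5722 0.0703 0.1647] [0.5414 0.0381 0.1575]
side 0.18 75 [0.5181 0.0326 0.1805] [0.5557 0.0568 0.1999] [0.5384 0.0473 0.1902]
side 0.2 79 [0.5186 0.0343 0.2   ] [0.5601 0.0609 0.2193] [0.5434 0.0463 0.2065]
top 0.005 750 [ 0.4485 -0.0679  0.005 ] [0.6997 0.1695 0.012 ] [0.5356 0.0438 0.0083]
top 0.135 252 [0.516  0.0137 0.1374] [0.5857 0.083  0.1469] [0.5484 0.043  0.1442]
top 0.15 143 [0.517  0.0244 0.1508] [0.5732 0.0687 0.1643] [0.5426 0.0399 0.1593]
top 0.18 30 [0.5201 0.0378 0.181 ] [0.5497 0.0618 0.1998] [0.5403 0.0513 0.1904]
top 0.2 86 [0.5202 0.0372 0.2002] [0.5608 0.0602 0.2205] [0.5459 0.0513 0.2089]
```

View pics/crop0.png

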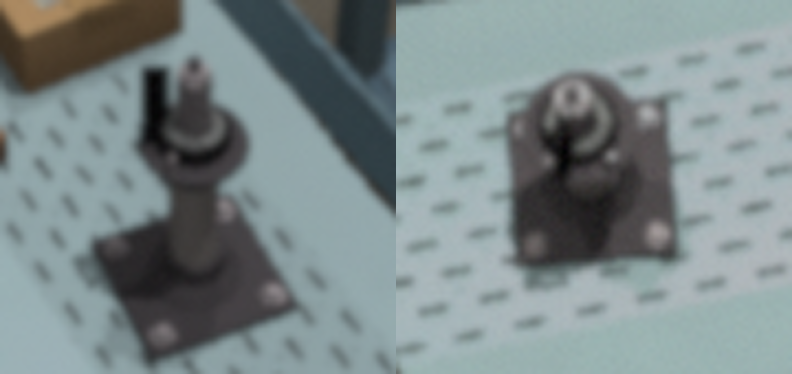

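```bash
python3 - <<'E'
from h import *
T=cam('top');S=cam('side')
t=lambda x,y:(190+(x-396)/4.4,150+y/4.4); s=lambda x,y:(220+x/4.4,150+y/4.4)
print('studtop',ray(T,*t(571,84),.204),ray(S,*s(195,60),.204))
print('coltop',ray(T,*t(572,95),.194),ray(S,*s(195,76),.194))
print('paddle top S',ray(S,*s(155,72),.211))
# dark-pixel paddle by cloud + colour
for c in(T,S):
    P=cloud(c); g=c['pixels'].max(-1); m=(abs(P[...,0]-.54)<.06)&(abs(P[...,1]-.047)<.05)&(P[...,2]>.168)&(g<55)
    q=P[m]; print(len(q),np.median(q,0).round(4),q.min(0).round(4),q.max(0).round(4))
    m=(P[...,2]>.136)&(P[...,2]<.147)&(np.hypot(P[...,0]-.55,P[...,1]-.048)<.06)
    e,_=cv2.minEnclosingCircle(P[m][:,:2].astype(np.float32)); print('disc',e,_)
    w=(g<50); w[:150]=0;w[235:]=0;w[:,:190]=0;w[:,310:]=0; ys,xs=np.where(w); print('dark px',len(xs),xs.min(),xs.max(),ys.min(),ys.max(),c['pixels'][w].mean(0))
for z in(.16,.2): print(z,[proj(T,[.551,.0485,z]).round(1),proj(S,[.551,.0485,z]).round(1)])
# flange corners
c=T;P=cloud(c);m=((np.hypot(P[...,0]-.55,P[...,1]-.048)<.1)&(c['pixels'].max(-1)<120)&(abs(P[...,2]-.008)<.006))
print(cv2.minAreaRect(P[m][:,:2].astype(np.float32)))
E
```

```text
studtop [0.55845581 0.04752676 0.204     ] [0.55510129 0.05685172 0.204     ]
coltop [0.55494778 0.04772141 0.194     ] [0.55364573 0.05315043 0.194     ]
paddle top S [0.52639689 0.05049399 0.211     ]
52 [0.5269 0.0546 0.1936] [0.5201 0.041  0.1684] [0.5421 0.061  0.2131]
disc (0.5507352948188782, 0.047666363418102264) 0.03560703992843628
dark px 318 219 241 178 208 [38.36477987 36.64150943 36.92138365]
59 [0.5264 0.052  0.1844] [0.5197 0.0373 0.1684] [0.5439 0.0559 0.2117]
disc (0.5499081611633301, 0.04583526775240898) 0.03599180653691292
dark px 436 190 301 150 233 [34.62385321 34.77293578 36.1766055 ]
0.16 [array([230.6, 176.8]), array([264. , 177.2])]
0.2 [array([229.6, 172.4]), array([264.1, 167.2])]
((0.5474211573600769, 0.04783300310373306), (0.11289359629154205, 0.11135674268007278), 2.8079159259796143)
```

Request:
apply_moves(
  steps=[
    [0,0,0,0,0,-40,1],
    [0,0,0,0,0,-80,1],
    [0,0,0,0,0,-110,1],
    [0,0,0,0,0,-110,1],
  ],
)

```text
time: 0.53
ee_pos: [0.2633, 0.5687, 0.3399]
eef_rot: [0.215, 0.977, 0.005, 0.001]
ft_force: [0.3, 0.4, 1.3]
width: 0.087
grip_force: 0.0
```

```bash
python3 - <<'E'
from h import *
P=np.load('topP.npy'); m=(P[...,0]>.25)&(P[...,0]<.75)&(P[...,1]>-.1)&(P[...,1]<.5)
print(P[m][:,2].max(), r.read_state()['ee_pos'])
E
```

```text
1.1081426273386366 [0.26334127 0.5687422  0.33985411]
```

Request:
apply_moves(
  steps=[
    [0.12,0,0,0,0,0,1],
    [0,0,0.12,-30,-22,0,0],
    [0,0,0.24,-60,-44,0,0],
    [0,0,0.36,-90,-66,0,0],
    [0,0,0.48,-120,-88,0,0],
    [0,0,0.6,-150,-110,0,0],
    [0,0,0.72,-180,-132,0,0],
    [0,0,0.84,-210,-154,0,0],
    [0,0,0.96,-240,-176,0,0],
    [0,0,1.08,-270,-198,0,0],
    [0,0,1.2,-300,-220,0,0],
    [0,0,1.32,-330,-242,0,0],
    [0,0,1.44,-360,-264,0,0],
    [0,0,1.56,-390,-286,0,0],
    [0,0,1.68,-420,-308,0,0],
    [0,0,1.8,-450,-330,0,0],
    [0,0,1.92,-479,-350,0,0],
    [0,0,2.04,-479,-350,0,0],
    [0,0,2.13,-479,-350,0,0],
    [0,0,2.13,-479,-350,0,0],
  ],
)

```text
time: 2.2
ee_pos: [0.5503, 0.0476, 0.3322]
eef_rot: [0.959, 0.282, -0.0, 0.0]
ft_force: [-0.7, 0.7, 0.5]
width: 0.0436
grip_force: 0.0
```

```bash
cat >> h.py <<'E'
def goto(x,y,z,phi):
    s=r.read_state(); M=R.from_quat(s['eef_rot']); f=np.radians(phi)
    Y=np.array([np.cos(f),np.sin(f),0]); Z=np.array([0,0,-1]); T=np.stack([np.cross(Y,Z),Y,Z],1)
    m=M.as_matrix(); print('phi now',np.degrees(np.arctan2(m[1,1],m[0,1])).round(2),'tilt',m[2].round(4),s['ee_pos'].round(4),s['width'],s['ft_force'].round(1),s['torque'].round(2),'t',s['time'],'j7',s['joint_positions'][6])
    print('turn',(M.inv()*R.from_matrix(T)).as_rotvec().round(4),'shift',(M.inv().apply(np.array([x,y,z])-s['ee_pos'])*1000).round(1))
E
python3 -c "
from h import *
goto(.5507,.048,.168,-57)"
```

```text
phi now -57.21 tilt [-5.e-04 -1.e-04 -1.e+00] [0.5503 0.0476 0.3322] 0.043646621279402706 [-0.7  0.7  0.5] [-0.08  0.15  0.02] t 2.2 j7 -1.1099999861482484
turn [-0.0001  0.0005 -0.0037] shift [ 6.000e-01 -1.000e-01  1.642e+02]
```

Request:
apply_moves(
  steps=[
    [0,0,0,0,0,30,0],
    [0,0,0,0,0,60,0],
    [0,0,0,0,0,90,0],
    [0,0,0,0,0,115,0],
    [0,0,0,0,0,135,0],
    [0,0,0,0,0,150,0],
    [0,0,0,0,0,160,0],
    [0,0,0,0,0,160,0],
  ],
)

```text
time: 2.87
ee_pos: [0.549, 0.0485, 0.1706]
eef_rot: [0.958, 0.286, -0.002, -0.0]
ft_force: [-0.7, 0.1, 0.6]
width: 0.0434
grip_force: 0.0
```

```bash
python3 - <<'E'
from h import *
goto(.5507,.048,.168,6)
c=cam('side');d=cam('top')
k=lambda c,y,x:cv2.resize(c['pixels'][y:y+100,x:x+100,::-1],None,fx=4,fy=4,interpolation=cv2.INTER_CUBIC)
cv2.imwrite('pics/d1.png',np.hstack([k(c,120,210),k(d,120,180)]))
E
```

```text
phi now -56.73 tilt [-0.0029 -0.0011 -1.    ] [0.549  0.0485 0.1706] 0.04336509818165663 [-0.7  0.1  0.6] [-0.11  0.15 -0.02] t 2.8667 j7 -1.0686519329143271
turn [-0.0026  0.002  -1.0948] shift [1.1 1.3 2.6]
```

View pics/d1.png

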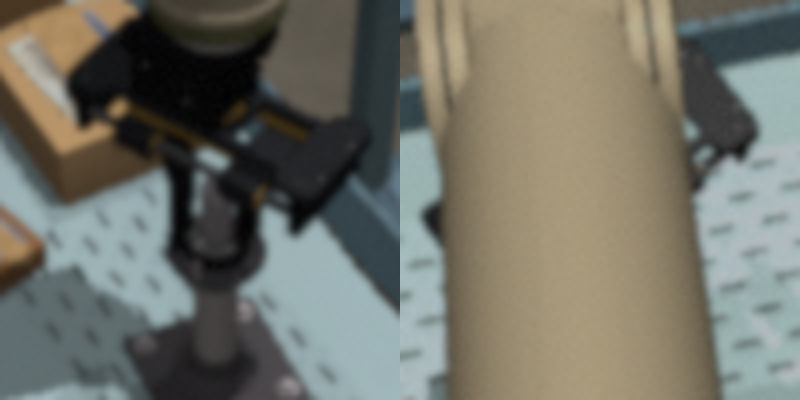

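The picture shows the fingers astride the column (side crop, column at about (215,210)), with no contact. Now I sweep counter-clockwise to open the lever.

Request:
apply_moves(
  steps=[
    [0,0,-0.08,1,1,2,0],
    [0,0,-0.16,1,1,2,0],
    [0,0,-0.24,1,1,2,0],
    [0,0,-0.32,1,1,2,0],
    [0,0,-0.4,1,1,2,0],
    [0,0,-0.48,1,1,2,0],
    [0,0,-0.56,1,1,2,0],
    [0,0,-0.64,1,1,2,0],
    [0,0,-0.72,1,1,2,0],
    [0,0,-0.8,1,1,2,0],
    [0,0,-0.86,1,1,2,0],
    [0,0,-0.92,1,1,2,0],
    [0,0,-0.96,1,1,2,0],
    [0,0,-1.0,1,1,2,0],
    [0,0,-1.0,1,1,2,0],
  ],
)

```text
time: 4.22
ee_pos: [0.5509, 0.0515, 0.1717]
eef_rot: [0.702, 0.712, 0.001, -0.002]
ft_force: [-5.8, 8.8, 0.8]
width: 0.0437
grip_force: 5.8
```

```bash
python3 -c "
from h import *
goto(.5507,.048,.168,6)"
```

```text
phi now 0.76 tilt [ 0.0044 -0.001  -1.    ] [0.5509 0.0515 0.1717] 0.04374128204057454 [-5.8  8.8  0.8] [ 2.05  1.5  -0.29] t 4.2167 j7 -0.08812028228748035
turn [-0.0008 -0.0044 -0.0915] shift [-3.5 -0.2  3.7]
```

Request:
apply_moves(
  steps=[
    [0,0,-0.05,0,0,0,0],
    [0,0,-0.1,0,0,0,0],
    [0,0,-0.1,0,0,0,0],
  ],
)

```text
time: 4.47
ee_pos: [0.5499, 0.0536, 0.1717]
eef_rot: [0.665, 0.747, 0.001, -0.003]
ft_force: [-12.0, 15.9, 5.3]
width: 0.0436
grip_force: 9.8
```

Request:
apply_moves(
  steps=[
    [0,0,-0.05,0,0,0,0],
    [0,0,-0.1,0,0,0,0],
    [0,0,-0.1,0,0,0,0],
  ],
)

```text
time: 4.72
ee_pos: [0.5486, 0.0558, 0.1716]
eef_rot: [0.626, 0.779, 0.002, -0.005]
ft_force: [-18.4, 23.0, 7.9]
width: 0.0437
grip_force: 14.2
```

```bash
python3 -c "
from h import *
goto(.5507,.048,.168,6)"
```

```text
phi now 12.43 tilt [ 0.0102 -0.0038 -0.9999] [0.5486 0.0558 0.1716] 0.04373910658480643 [-18.4  23.    7.9] [ 4.65  4.22 -0.86] t 4.7167 j7 0.10772843850614733
turn [-0.0044 -0.01    0.1122] shift [-8.1  0.4  3.5]
```

Request:
apply_moves(
  steps=[
    [0,0,0.1,0,0,0,0],
    [0,0,0.2,0,0,0,0],
    [0,0,0.3,0,0,0,0],
    [0,0,0.3,0,0,-30,0.2],
    [0,0,0.2,0,0,-60,0.2],
    [0,0,0.1,0,0,-85,0.2],
    [0,0,0,0,0,-85,0.2],
    [0,0,-0.12,0,0,-85,0.2],
    [0,0,-0.24,0,0,-85,0.2],
    [0,0,-0.36,0,0,-85,0.2],
    [0,0,-0.48,0,0,-85,0.2],
    [0,0,-0.6,0,0,-85,0.2],
    [0,0,-0.72,0,0,-85,0.2],
    [0,0,-0.84,0,0,-85,0.2],
    [0,0,-0.96,0,0,-85,0.2],
    [0,0,-1.08,0,0,-85,0.2],
    [0,0,-1.2,0,0,-85,0.2],
    [0,0,-1.3,0,0,-85,0.2],
    [0,0,-1.3,0,0,-85,0.2],
  ],
)

```text
time: 6.3
ee_pos: [0.5521, 0.048, 0.257]
eef_rot: [0.029, 1.0, 0.0, 0.001]
ft_force: [-0.5, -0.1, 0.6]
width: 0.0523
grip_force: 0.0
```

```bash
python3 - <<'E'
from h import *
goto(.5507,.048,.165,87)
c=cam('side')
P=cloud(c); g=c['pixels'].max(-1); m=(abs(P[...,0]-.55)<.04)&(abs(P[...,1]-.047)<.04)&(P[...,2]>.168)&(P[...,2]<.212)
q=P[m&(g<55)]; print(len(q),np.median(q,0).round(4),q.min(0).round(4),q.max(0).round(4))
q=P[m&(g>70)&(P[...,2]<.194)]; print('col',len(q),np.median(q,0).round(4),q.min(0).round(4),q.max(0).round(4))
cv2.imwrite('pics/d2.png',cv2.resize(c['pixels'][120:220,210:310,::-1],None,fx=5,fy=5,interpolation=cv2.INTER_CUBIC))
E
```

```text
phi now 86.66 tilt [-2.2e-03  7.0e-04 -1.0e+00] [0.5521 0.048  0.257 ] 0.05228636925165587 [-0.5 -0.1  0.6] [ 0.06 -0.02 -0.02] t 6.3 j7 1.379578526313741
turn [ 0.0007  0.0022 -0.006 ] shift [ 1.6 -0.1 92. ]
66 [0.5268 0.0335 0.1885] [0.5193 0.0291 0.1686] [0.5416 0.0434 0.211 ]
col 22 [0.5511 0.0417 0.1916] [0.5413 0.0358 0.1742] [0.5587 0.0577 0.194 ]
```

View pics/d2.png

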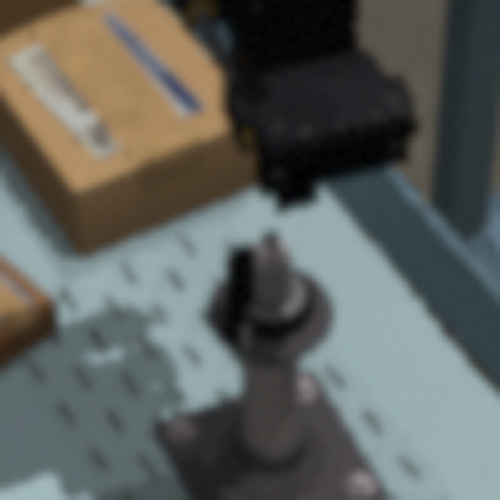

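The lever is open: the paddle moved from azimuth ~170° to ~213°, and the picture shows it at (240,290), now in front of the column. Now I descend and grip.

Request:
apply_moves(
  steps=[
    [0,0,-0.09,1.5,0,0,0.2],
    [0,0,-0.18,1.5,0,0,0.2],
    [0,0,-0.18,1.5,0,30,0.2],
    [0,0,-0.18,1.5,0,55,0.2],
    [0,0,-0.18,1.5,0,75,0.2],
    [0,0,-0.18,1.5,0,86,0.2],
    [0,0,-0.18,1.5,0,91,0.2],
    [0,0,-0.18,1.5,0,91,0.2],
  ],
  force=40,
)

```text
time: 7.02
ee_pos: [0.55, 0.048, 0.1644]
eef_rot: [-0.057, 0.998, -0.0, -0.0]
ft_force: [-0.6, -0.3, 0.2]
width: 0.0527
grip_force: 0.0
```

Request:
apply_moves(
  steps=[
    [0,0,0,0,0,0,-0.3],
    [0,0,0,0,0,0,-1],
    [0,0,0,0,0,0,-1],
    [0,0,0,0,0,0,-1],
    [0,0,0,0,0,0,-1],
    [0,0,0,0,0,0,-1],
  ],
  force=40,
)

```text
time: 7.52
ee_pos: [0.5503, 0.0477, 0.1649]
eef_rot: [-0.058, 0.998, -0.0, 0.0]
ft_force: [-0.7, 1.4, 1.7]
width: 0.0207
grip_force: 40.0
```

```bash
python3 -c "
from h import *
goto(.5507,.048,.165,97)"
```

```text
phi now 96.64 tilt [-6.e-04 -4.e-04 -1.e+00] [0.5503 0.0477 0.1649] 0.020729054683194723 [-0.7  1.4  1.7] [0.6  0.06 0.04] t 7.5167 j7 1.564873438959589
turn [-0.0004  0.0006 -0.0062] shift [-0.4  0.3 -0.1]
```

Request:
apply_moves(
  steps=[
    [0,0,0,0,0,-3,-1],
    [0,0,0,0,0,-7,-1],
    [0,0,0,0,0,-12,-1],
    [0,0,0,0,0,-17,-1],
    [0,0,0,0,0,-22,-1],
    [0,0,0,0,0,-26,-1],
    [0,0,0,0,0,-29,-1],
    [0,0,0,0,0,-30,-1],
    [0,0,0,0,0,-30,-1],
    [0,0,0,0,0,-30,-1],
  ],
)

```text
time: 8.35
ee_pos: [0.5502, 0.0478, 0.1945]
eef_rot: [-0.058, 0.998, -0.0, 0.0]
ft_force: [4.1, -2.3, -3.5]
width: 0.0212
grip_force: 40.0
```

```bash
python3 - <<'E'
from h import *
goto(.5507,.048,.1949,40)
c=cam('side')
for z in(.16,.224): print(proj(c,[.5507,.048,z]))
cv2.imwrite('pics/d3.png',cv2.resize(c['pixels'][130:200,225:305,::-1],None,fx=8,fy=8,interpolation=cv2.INTER_CUBIC))
E
```

```text
phi now 96.64 tilt [-3.e-04 -2.e-04 -1.e+00] [0.5502 0.0478 0.1945] 0.02118358790395536 [ 4.1 -2.3 -3.5] [-0.63 -0.9   0.01] t 8.35 j7 1.5593710018623952
turn [-0.000e+00  4.000e-04  9.886e-01] shift [-0.5  0.2 -0.4]
[263.96979358 177.32163406]
[264.08425373 161.09493137]
```

View pics/d3.png

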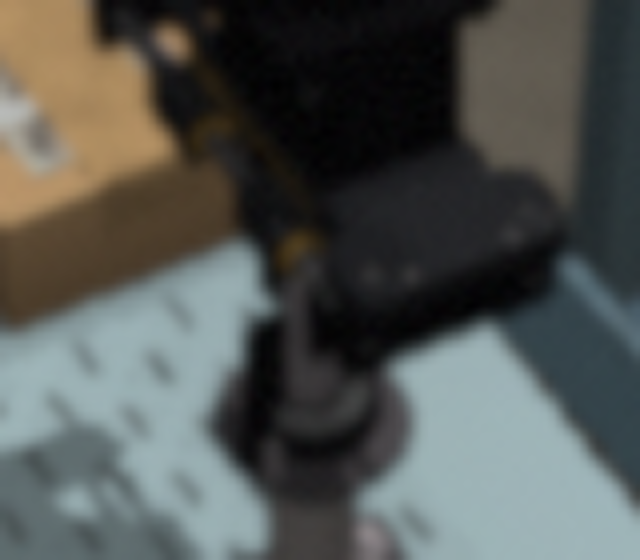

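```bash
python3 - <<'E'
from h import *
c=cam('side'); p=np.array(c['position']); d=p[:2]-[.5507,.048]; d/=np.linalg.norm(d)
for n,z in(('rim/mark low',.16),('mark hi',.164),('next line',.17),('l2',.18)):
    print(n,proj(c,[.5507+d[0]*.011,.048+d[1]*.011,z]).round(2))
im=np.mean([cam('side')['pixels'].astype(float).mean(-1) for _ in range(8)],0)
print(np.arange(259,272)); 
for v in range(163,190): print(v,im[v,259:272].round().astype(int))
E
```

```text
rim/mark low [263.95 180.32]
mark hi [263.96 179.34]
next line [263.97 177.87]
l2 [263.98 175.4 ]
[259 260 261 262 263 264 265 266 267 268 269 270 271]
163 [27 35 42 46 50 48 35 26 29 32 33 39 44]
164 [24 33 43 48 50 47 34 24 26 30 34 42 49]
165 [31 39 50 52 46 40 32 23 23 27 31 37 41]
166 [49 45 53 52 40 31 29 25 20 21 27 31 33]
167 [72 55 54 50 35 23 26 25 18 15 21 24 27]
168 [80 60 55 49 32 17 20 20 15 11 14 18 20]
169 [57 49 52 48 31 14 11 13 10  8 11 13 14]
170 [26 34 47 47 32 13  6  7  7  6  8 10 11]
171 [14 30 46 47 33 14  5  4  5  5  7  9 11]
172 [12 28 44 46 32 15  7  7  4  6  9 13 15]
173 [12 28 44 46 34 20 14 14  9  7 10 15 17]
174 [14 30 46 50 42 33 31 28 16  9  9 13 14]
175 [14 30 47 54 52 47 45 40 27 13 10 12 19]
176 [12 30 47 55 56 54 53 48 36 25 24 25 31]
177 [11 29 46 54 57 57 56 51 43 39 44 43 42]
178 [11 28 44 52 55 56 55 49 46 52 58 56 47]
179 [13 26 41 49 51 52 50 45 49 59 65 58 46]
180 [18 31 40 44 46 45 44 46 55 64 64 52 39]
181 [26 41 46 47 48 46 46 52 59 62 56 42 33]
182 [30 44 49 51 51 51 51 52 53 50 41 29 32]
183 [26 36 42 45 47 47 46 42 39 33 25 23 38]
184 [29 27 27 29 32 32 31 26 23 19 18 30 50]
185 [41 29 17 15 16 16 15 13 13 15 23 41 60]
186 [49 35 18 13 13 12 12 13 18 26 34 48 64]
187 [51 40 26 22 20 20 20 23 30 39 44 50 60]
188 [51 43 33 30 30 30 29 31 40 49 52 51 56]
189 [49 42 35 33 34 34 33 34 40 50 58 61 71]
```

The side profile has a dark dip at row 180, right where the mark should sit just above the rim. Now I sweep the lever shut with the column held.

Request:
apply_moves(
  steps=[
    [0,0,0.03,0,0,-0.4,-1],
    [0,0,0.1,0,0,-0.4,-1],
    [0,0,0.18,0,0,-0.4,-1],
    [0,0,0.26,0,0,-0.4,-1],
    [0,0,0.34,0,0,-0.4,-1],
    [0,0,0.42,0,0,-0.4,-1],
    [0,0,0.5,0,0,-0.4,-1],
    [0,0,0.58,0,0,-0.4,-1],
    [0,0,0.66,0,0,-0.4,-1],
    [0,0,0.74,0,0,-0.4,-1],
    [0,0,0.8,0,0,-0.4,-1],
    [0,0,0.85,0,0,-0.4,-1],
    [0,0,0.85,0,0,-0.4,-1],
  ],
)

```text
time: 9.93
ee_pos: [0.5501, 0.0474, 0.1947]
eef_rot: [0.36, 0.933, -0.0, 0.0]
ft_force: [4.1, -3.5, -4.2]
width: 0.0211
grip_force: 40.5
```

```bash
python3 -c "
from h import *
goto(.5507,.048,.1949,40)"
```

```text
phi now 47.75 tilt [-5.e-04 -5.e-04 -1.e+00] [0.5501 0.0474 0.1947] 0.02109378912817388 [ 4.1 -3.5 -4.2] [-0.96 -0.87  0.06] t 9.9333 j7 0.7192195953914171
turn [-0.0005  0.0005  0.1352] shift [-0.   0.8 -0.2]
```

Request:
apply_moves(
  steps=[
    [0,0,0.04,0,0,0,-1],
    [0,0,0.08,0,0,0,-1],
    [0,0,0.12,0,0,0,-1],
    [0,0,0.12,0,0,0,-1],
  ],
)

```text
time: 10.27
ee_pos: [0.5501, 0.0474, 0.1947]
eef_rot: [0.415, 0.91, -0.0, 0.0]
ft_force: [3.2, -3.6, -4.2]
width: 0.0211
grip_force: 40.5
```

```bash
python3 - <<'E'
from h import *
goto(.5507,.048,.1949,40)
c=cam('side');P=cloud(c); g=c['pixels'].max(-1); m=(abs(P[...,0]-.55)<.04)&(abs(P[...,1]-.047)<.04)&(P[...,2]>.166)&(P[...,2]<.19)
q=P[m&(g<55)]; print(len(q),np.median(q,0).round(4),q.min(0).round(4),q.max(0).round(4))
cv2.imwrite('pics/d4.png',cv2.resize(c['pixels'][130:200,225:305,::-1],None,fx=7,fy=7,interpolation=cv2.INTER_CUBIC))
E
```

```text
phi now 40.91 tilt [-5.e-04 -6.e-04 -1.e+00] [0.5501 0.0474 0.1947] 0.021091374466832288 [ 3.2 -3.6 -4.2] [-0.95 -0.87  0.05] t 10.2667 j7 0.6018604749104162
turn [-0.0005  0.0005  0.0159] shift [ 0.1  0.9 -0.2]
23 [0.5267 0.045  0.1737] [0.5198 0.0365 0.1661] [0.546  0.0482 0.1835]
```

View pics/d4.png

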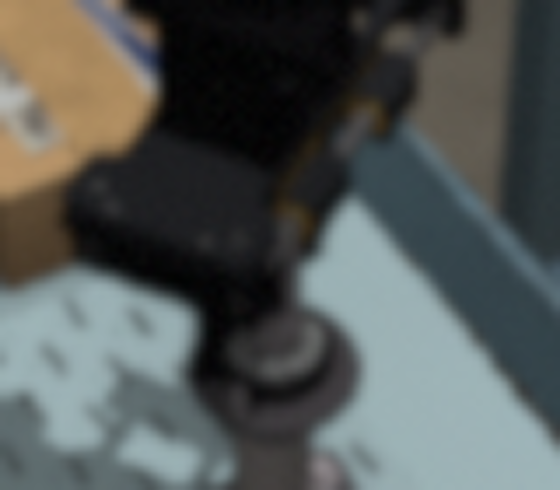

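The finger sits against the paddle at about (215,350) and is moving it shut. I continue until the stop is felt.

Request:
apply_moves(
  steps=[
    [0,0,0.04,0,0,0,-1],
    [0,0,0.08,0,0,0,-1],
    [0,0,0.12,0,0,0,-1],
    [0,0,0.12,0,0,0,-1],
  ],
)

```text
time: 10.65
ee_pos: [0.5501, 0.0474, 0.1947]
eef_rot: [0.469, 0.883, -0.0, 0.0]
ft_force: [3.4, -4.7, -4.3]
width: 0.0215
grip_force: 40.6
```

Request:
apply_moves(
  steps=[
    [0,0,0.03,0,0,0,-1],
    [0,0,0.06,0,0,0,-1],
    [0,0,0.06,0,0,0,-1],
  ],
)

```text
time: 10.9
ee_pos: [0.55, 0.0473, 0.1947]
eef_rot: [0.495, 0.869, -0.0, 0.0]
ft_force: [2.7, -4.8, -4.1]
width: 0.0215
grip_force: 40.7
```

```bash
python3 -c "
from h import *
goto(.5507,.048,.1949,40)"
```

```text
phi now 30.63 tilt [-5.e-04 -6.e-04 -1.e+00] [0.55   0.0473 0.1947] 0.021463907555853094 [ 2.7 -4.8 -4.1] [-1.08 -0.78  0.11] t 10.9 j7 0.4254722852322359
turn [-0.0006  0.0005 -0.1635] shift [ 0.3  0.9 -0.2]
```

Request:
apply_moves(
  steps=[
    [0,0,0.03,0,0,0,-1],
    [0,0,0.06,0,0,0,-1],
    [0,0,0.09,0,0,0,-1],
    [0,0,0.09,0,0,0,-1],
  ],
)

```text
time: 11.23
ee_pos: [0.55, 0.0473, 0.1947]
eef_rot: [0.534, 0.846, -0.0, 0.0]
ft_force: [2.4, -5.4, -3.3]
width: 0.0213
grip_force: 40.9
```

```bash
python3 - <<'E'
from h import *
goto(.5507,.048,.1949,40)
c=cam('side');P=cloud(c); g=c['pixels'].max(-1); m=(abs(P[...,0]-.55)<.04)&(abs(P[...,1]-.047)<.04)&(P[...,2]>.166)&(P[...,2]<.19)
q=P[m&(g<55)]; print(len(q),np.median(q,0).round(4),q.min(0).round(4),q.max(0).round(4))
E
```

```text
phi now 25.48 tilt [-6.e-04 -7.e-04 -1.e+00] [0.55   0.0473 0.1947] 0.021285791500374195 [ 2.4 -5.4 -3.3] [-1.07 -0.64  0.11] t 11.2333 j7 0.3369253150724073
turn [-0.0008  0.0005 -0.2535] shift [ 0.3  0.9 -0.2]
36 [0.5288 0.0506 0.1771] [0.5204 0.0371 0.1688] [0.5465 0.0544 0.1895]
```

Request:
apply_moves(
  steps=[
    [0,0,0.03,0,0,0,-1],
    [0,0,0.06,0,0,0,-1],
    [0,0,0.06,0,0,0,-1],
  ],
)

```text
time: 11.53
ee_pos: [0.5499, 0.0471, 0.1947]
eef_rot: [0.559, 0.829, -0.001, 0.0]
ft_force: [2.7, -5.6, -2.5]
width: 0.0213
grip_force: 42.3
```

Request:
apply_moves(
  steps=[
    [0,0,0.03,0,0,0,-1],
    [0,0,0.06,0,0,0,-1],
    [0,0,0.06,0,0,0,-1],
  ],
)

```text
time: 11.78
ee_pos: [0.5499, 0.0469, 0.1947]
eef_rot: [0.583, 0.812, -0.001, 0.0]
ft_force: [2.5, -6.2, -2.5]
width: 0.0213
grip_force: 45.2
```

```bash
python3 -c "
from h import *
goto(.5507,.048,.1949,40)"
```

```text
phi now 18.62 tilt [-0.0011 -0.001  -1.    ] [0.5499 0.0469 0.1947] 0.021263309504677263 [ 2.5 -6.2 -2.5] [-1.42 -0.54  0.54] t 11.7833 j7 0.21935947932657004
turn [-0.0012  0.0009 -0.3732] shift [ 0.7  1.1 -0.2]
```

Request:
apply_moves(
  steps=[
    [0,0,0.03,0,0,0,-1],
    [0,0,0.06,0,0,0,-1],
    [0,0,0.06,0,0,0,-1],
  ],
)

```text
time: 12.03
ee_pos: [0.5498, 0.0465, 0.1948]
eef_rot: [0.607, 0.794, -0.001, 0.0]
ft_force: [2.9, -7.8, -2.5]
width: 0.0213
grip_force: 47.2
```

```bash
python3 - <<'E'
from h import *
goto(.5507,.048,.1949,40)
c=cam('side');P=cloud(c); g=c['pixels'].max(-1); m=(abs(P[...,0]-.55)<.04)&(abs(P[...,1]-.047)<.04)&(P[...,2]>.166)&(P[...,2]<.19)
q=P[m&(g<55)]; print(len(q),np.median(q,0).round(4),q.min(0).round(4),q.max(0).round(4))
cv2.imwrite('pics/d5.png',cv2.resize(c['pixels'][130:200,225:305,::-1],None,fx=7,fy=7,interpolation=cv2.INTER_CUBIC))
E
```

```text
phi now 15.19 tilt [-0.0018 -0.0013 -1.    ] [0.5498 0.0465 0.1948] 0.021328248841966265 [ 2.9 -7.8 -2.5] [-1.79 -0.43  0.77] t 12.0333 j7 0.16065726464876137
turn [-0.0016  0.0015 -0.4331] shift [ 1.2  1.2 -0.1]
50 [0.5302 0.0506 0.176 ] [0.5201 0.0344 0.1662] [0.5563 0.055  0.1896]
```

View pics/d5.png

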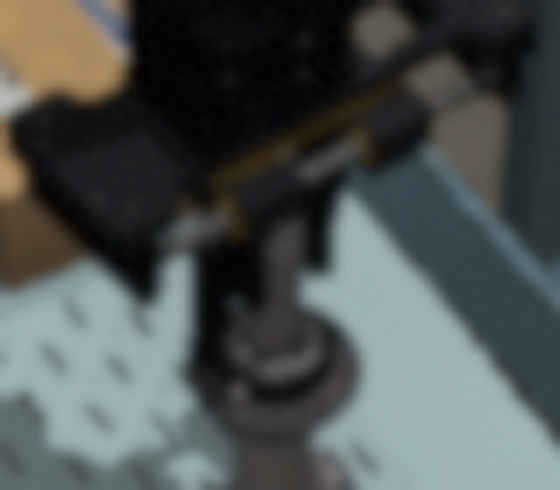

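Request:
apply_moves(
  steps=[
    [0,0,0.03,0,0,0,-1],
    [0,0,0.06,0,0,0,-1],
    [0,0,0.06,0,0,0,-1],
    [0,0,0.06,0,0,0,-1],
  ],
)

```text
time: 12.42
ee_pos: [0.55, 0.0454, 0.1948]
eef_rot: [0.631, 0.776, -0.001, 0.001]
ft_force: [2.0, -11.0, -1.5]
width: 0.0214
grip_force: 47.7
```

```bash
python3 - <<'E'
from h import *
goto(.5507,.048,.1949,40)
a=cv2.imread('pics/side0.png').astype(float).mean(-1)
b=np.mean([cam('side')['pixels'].astype(float).mean(-1) for _ in range(6)],0)
for v in range(174,190,2): print(v,a[v,247:264].round().astype(int),'|',b[v,247:264].round().astype(int))
print('mark'); 
for v in range(168,186): print(v,b[v,259:272].round().astype(int))
E
```

```text
phi now 11.78 tilt [-0.003  -0.0012 -1.    ] [0.55   0.0454 0.1948] 0.021366300696782036 [  2.  -11.   -1.5] [-2.51 -0.45  0.79] t 12.4167 j7 0.10330873425547073
turn [-0.0019  0.0026 -0.4925] shift [ 2.4  1.2 -0.1]
174 [154 155 156 154 134  89  38  12   8  12  31  55  68  63  56  55  54] | [165 166 168 165 144  95  41  12   6  11  25  38  40  34  32  42  54]
176 [150 155 157 153 133  89  39  13   6  11  26  44  53  53  51  53  55] | [161 168 169 164 143  96  43  13   7  11  22  38  48  50  53  56  58]
178 [152 156 155 145 116  74  32  13  13  23  44  57  56  50  50  51  55] | [164 168 167 155 126  80  35  12   9  22  39  49  51  50  52  54  55]
180 [158 157 153 139 107  61  24  11  12  26  49  71  80  79  70  63  63] | [170 169 164 150 115  66  25   9  10  20  35  49  60  62  54  48  50]
182 [158 152 139 114  81  49  34  30  22  17  27  42  62  76  81  82  83] | [169 164 149 122  86  48  25  20  17  16  20  32  44  52  58  68  80]
184 [156 153 145 127  96  67  57  53  43  32  33  47  53  42  36  43  48] | [167 164 156 136 100  62  40  34  31  28  31  44  49  39  36  44  51]
186 [157
[... 476 characters left out ...]
56  60  64  90 127 150 160 166]
172 [ 22  12  12  28  47  56  58  63  89 126 152 164 169]
173 [ 35  22  20  33  48  56  57  58  76 106 131 148 159]
174 [ 40  34  32  42  54  58  57  56  61  74  92 112 130]
175 [44 45 45 51 56 58 58 55 52 53 58 69 87]
176 [48 50 53 56 58 58 58 54 50 49 51 49 52]
177 [49 50 54 57 58 58 56 53 48 48 53 52 41]
178 [51 50 52 54 55 56 54 48 45 48 56 55 40]
179 [57 57 51 50 51 52 50 43 44 51 58 54 39]
180 [60 62 54 48 50 50 47 48 52 61 64 53 36]
181 [54 59 57 58 64 66 64 64 69 72 68 50 32]
182 [44 52 58 68 80 83 78 74 76 70 56 39 31]
183 [36 42 51 64 75 78 72 63 58 50 36 28 36]
184 [49 39 36 44 51 53 48 39 32 27 25 33 49]
185 [68 48 25 23 26 28 27 22 20 23 32 46 61]
```

Request:
apply_moves(
  steps=[
    [0,0,-0.04,0,0,0,-1],
    [0,0,-0.08,0,0,0,-1],
    [0,0,-0.08,0,0,0,-1],
    [0,0,-0.08,0,0,0,-1],
  ],
)

```text
time: 13.05
ee_pos: [0.5502, 0.0457, 0.1948]
eef_rot: [0.599, 0.801, -0.001, 0.001]
ft_force: [4.2, -10.6, -2.7]
width: 0.0209
grip_force: 42.5
```

```bash
python3 -c "
from h import *
goto(.5507,.048,.1949,40)
a=cam('side')['pixels'].astype(float).mean(-1)
for v in (176,178,180): print(a[v,247:260].round())
s=r.read_state(); print(s['width'],s['grip_force'])
print(r.close_job())"
```

```text
phi now 16.37 tilt [-2.5e-03 -7.0e-04 -1.0e+00] [0.5502 0.0457 0.1948] 0.0208877036389885 [  4.2 -10.6  -2.7] [-2.17 -0.72  0.35] t 13.05 j7 0.18205786014395778
turn [-0.0012  0.0023 -0.4124] shift [ 2.   1.1 -0.1]
[160. 166. 168. 164. 143.  96.  44.  13.   8.  11.  21.  37.  48.]
[164. 168. 166. 155. 126.  80.  34.  12.  11.  21.  38.  49.  53.]
[170. 168. 164. 150. 115.  66.  23.  12.  11.  20.  36.  58.  70.]
0.0216896562287618 42.48553030935
the job is handed in; nothing more can be done
None
```

The job is handed in: I opened the lever to its stop, drew the column up about 29.9 mm by tool height (camera check agrees to a millimetre or two), turned the lever fully closed with the column held, and it is still gripped at about 42 N; nothing but the post's lever and column was touched.

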